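# Tighten a pressure vessel's lid screw with a click wrench

## Robot

A 6-joint arm with a two-finger parallel gripper is mounted at the origin on a cart in front of the work surface, level with it; the furniture and walls round the work are solid. World frame = base frame: x ahead of the robot, y to its left, z up, the work surface at z = 0. Lengths are in m, angles in degrees, forces in N, time in s.
With the tool pointing down it reaches from about 0.375 to 0.9 m from the base axis. Payload 3.1 kg.
Tool frame: the origin (TCP) lies on the centre line of the jaws, within the pads' length; the fingertips stand finger_overhang ahead of it and the grasp point (between the pads) lies 5 mm behind it (finger_overhang is the distance from the TCP to the fingertips, in m); z points along the fingers, y is the line along which they close (so a half turn about z gives the same grasp; the last joint's range is limited). The gripper opens to 87 mm and grips with 3 to 60 N. Pads are 19 mm wide; open, the fingers measure 117 mm over their backs; the gripper's body (75 mm by 190 mm) begins 51 mm behind the grasp point.
Start: joints at [-85.457, 30.224, 82.088, -0, 67.689, -10.227], TCP at [0.159, -0.604, 0.237] pointing down, gripper open.
Joint ranges: [-176.69, 176.69], [-43.24, 126.21], [12.49, 139.97], [-82, 262], [0, 151.66], [-163.58, 163.58]. Speed limits (degrees/s): [159.86, 159.86, 180, 180, 180, 180].

## Interface

Orientations are given as a 3x3 rotation matrix whose columns are the frame's x, y, z axes.
In Python, from rig import read_state, capture, calibration, hand_in, finger_overhang gives the robot as it stands.
- The arm moves only by the tool send_rows, never from a script. Its argument "plan" is a list of rows, each a list of 5 numbers: the closure in counts, from 0 (fully open) to 255 (shut), then the shift along the tool's x, y, z in m, then the turn about the tool's z in rad. A call has 1 to 20 rows; each row shifts and turns the commanded pose from where the row before left it, along the tool's axes as they then stand; what a row does not reach is not made up. A row lasts 1/12 s, in which the tool goes at most 41.7 mm and 7.16 degrees, less where a joint would pass 70% of its speed; a pose out of reach is approached as far as the arm can. A call is refused whole if a number of a shift passes 0.0417 or a number of a turn 0.125, either way. A call with a gripper value outside its range is refused whole. The fingers move at their own pace and stop on an object; the grip force is fixed at half the most. Time passes only in rows, so rows that do not move let the fingers close. It gives the time, the measured TCP pose, the force, the opening and the grip force at its end, in the units of the state.
- read_state(): the state, without advancing time (a new reading comes with each control period).
- capture(name): name is "side" or "top" or "wrist"; returns (picture, depth): 420x560x3 uint8, blue, green, red; 420x560 float32, m along the optical axis (not along the pixel's ray), 0 where there is no reading.
- calibration(name): a dict with "fx", "fy", "cx", "cy" (pixels), "dist_coeffs" ([k1, k2, p1, p2, k3] as OpenCV has them; the pictures are not rectified), "xyz" and "rotation" of the camera in the world. Camera axes: x right, y down, z forward; pixel columns grow to the right and rows downward; lengths in m; the calibration is good to about 2 mm. A picture is of the moment at which its call begins: read the wrist's pose just before it. calibration takes no time and is no camera call; for the wrist camera it gives the pose at the moment of the call.
- hand_in(): hands the job in; it is judged then, once.
The state is a dict: "time_s": time; "joint_positions": joint angles; "qvel": joint speeds; "tau": joint torques, N m; "position": TCP position; "tcp_rot": TCP orientation; "force": force on the tool from outside, world axes, zero at the start; "moment": the same for the moment, N m; "opening": opening from 0.0 (shut) to 1.0 (fully open); "grasp_force": force on a finger pad.
Only numpy, scipy, OpenCV 4.12 (cv2) and the standard library are available. Lean on these libraries where they do the work, as an engineer would, in place of code of your own. Each camera call takes 0.05 s, during which the arm holds its last target. There are 200 camera calls.

## Task

Fit the click wrench lying on the bench squarely over the square-headed screw in the middle of the vessel's lid, right down onto the lid, without forcing it. Then turn it clockwise (seen from above) until the joint in its neck gives way with a click, and stop there: do not drive the handle on against its end stop. Let go and leave the wrench sitting flat on the screw; leave the other things on the bench alone.

Things in the scene. Friction and masses are not known exactly. Their poses are not given: they have to be found in the camera images.
- wrench: The click wrench: flat-sided black handle, round steel socket head; lies level on the bench, socket mouth down. 187 mm long, about 0.28 kg, balanced 45 mm from the socket's axis. Origin on the socket's axis at the underside; x runs along the handle from head to free end, z up. Grip point at x = 110 mm, 24 mm up. A foot under the free end.
- wrench_grip (a point): Centre of the wrench's black grip, where to take it: 110 mm from the socket's axis, 24 mm above the wrench's underside (so 24 mm above what it lies on). Grip 18 mm wide with flat sides, 24 mm high (12 to 36 mm above the underside), straight for 45 mm either way. Axes as wrench. A torque on the screw is felt here as a push across the handle times 110 mm, plus any twist of the wrist.
- socket (a point): Centre of the socket's mouth, level with the wrench's underside. Head 44 mm across, 30 mm high. Square hole opening downward, 20.5 mm wide (1.25 mm to spare a side), 16 mm deep, mouth bevelled 3 mm; untripped, its flats lie along and across the handle, so it fits the screw in four directions of the handle, with 0.15 rad of play in turning. x along the handle until it trips.
- pointer (a point): Tip of the steel pointer on the head, 55 mm from the socket's axis, lying along the handle between two marks; x as the head. Between head and handle is the breakaway joint, about the socket's axis: at 0.95 N m clockwise it gives, the load falling with the handle's angle past the head: 0.66 N m at 0.12 rad (clicked), 0.25 N m at 0.30 (too far; stop at 0.35). Springs back when let go.
- screw_head (a point): Centre of the foot of the lid screw's square head (18 x 18 mm, 13 mm high, axis vertical), level with the lid's top; x and y square to its flats. One of the four fits has the handle 45 to 115 degrees left of straight ahead: room to turn. It turns clockwise with 0.25 N m through 0.25 to 0.65 rad, then is tight; how far cannot be seen.
- vessel: Round steel pressure vessel bolted to the bench, 116 mm over its foot, 100 mm over its top, origin under its centre. With its lid it is 60 mm high. To its right stand a computer 0.36 m and a monitor 0.41 m high: pass over them.
- lid: Steel disc, 98 mm across and 8 mm thick, fixed on the vessel, with the square-headed screw in its middle; origin under its centre. Its flat top is 60 mm above the bench; the wrench's underside rests on it when the socket is fully on.
- timer: Bystander: small white timer, 66 x 66 x 25 mm, origin under its centre. To be left alone.
- fuse_box: Bystander: small carton, 32 x 50 x 20 mm, origin under its centre. To be left alone.
- beaker_50: Bystander: small beaker, 45 mm across, 58 mm high, origin under its centre. To be left alone.
- spanner: Bystander: open-ended spanner, 26 x 119 x 8 mm, origin under its centre. Not the tool for this job; to be left alone.
- label_tape: Bystander: roll of tape, 68 mm across, 19 mm high, origin under its centre. To be left alone.
- marker: Bystander: marker pen, 14 x 124 x 14 mm, origin under its centre. To be left alone.

How it is judged (in metres and radians):
On the way, in this order (a step that is already met when the one before it is completed fails the run):
1. the wrench's socket is fully on the screw head, not yet tripped (horizontal distance between socket and screw_head below 0.004 m and z of socket in the frame of screw_head below 0.004 m and angle between wrench_grip's own z axis and vertical below 0.12 rad and angle between the x axis of wrench_grip and the x axis of socket, either way round below 0.05 rad), for 0.2 s.
2. the wrench, on the screw, has clicked over (horizontal distance between socket and screw_head below 0.004 m and z of socket in the frame of screw_head below 0.004 m and angle between wrench_grip's own z axis and vertical below 0.12 rad and angle between the x axis of wrench_grip and the x axis of socket, either way round above 0.12 rad), for 0.1 s.
At the end, for the whole second after the job is handed in: After the click the wrench is let go and at rest, its socket still on the screw head: the mouth's centre within 4 mm of the head's axis and less than 4 mm above the lid, the handle level within 0.12 rad (horizontal distance between socket and screw_head below 0.004 m and z of socket in the frame of screw_head below 0.004 m and angle between wrench_grip's own z axis and vertical below 0.12 rad and linear speed of wrench below 0.02 m/s and contact force between the fingers and wrench below 0.1 N); the robot touches nothing.
It fails at once if the handle was driven on against the joint's end stop (handle more than 0.30 rad past the head) (angle between the x axis of wrench_grip and the x axis of socket, either way round above 0.3 rad).
It fails at once if the wrench was pressed on the screw or lid with more than 30 N before its socket was on (contact force between wrench and lid above 30 N and z of socket in the frame of screw_head above 0.005 m).
It fails at once if a bystander was moved by more than 30 mm (distance of any of timer, fuse_box, beaker_50, spanner, label_tape, marker from where it was at the start of the episode above 0.03 m).
It also fails if it takes over 67 s, if anything falls off the work surface, if the arm or the gripper's body presses on something with over 40 N, if the wrist force passes 120 N, or if a joint passes its speed limit or range.

## Working session

There is one attempt and no reset: what is moved stays moved. The work goes in short steps, Python scripts to look and compute and a tool call to move; the robot and the scene stay as the last step left them, time stands still between calls to the robot, and variables do not carry over. Pictures are saved under pics/ and viewed, at most 10 in all, crops included, and the job is handed in when it is done.

Besides the shell and the picture viewer there is one more tool, called as name(argument=value, ...), one argument or row to a line, values as JSON. send_rows: Moves the arm, as the interface text tells. Its arguments: {"type":"object","properties":{"plan":{"type":"array","items":{"type":"array","items":{"type":"number"}}}},"required":["plan"]}

```bash
mkdir -p pics; ls; python3 - <<'E'
from rig import *
import cv2,numpy as np
s=read_state();print(s, finger_overhang)
for n in("top","side"):
    p,d=capture(n);cv2.imwrite(f"pics/{n}0.png",p);np.save(f"{n}0.npy",d);print(n,calibration(n))
E
```

```text
pics
{'time_s': 0.0, 'joint_positions': array([-8.54575813e+01,  3.02790461e+01,  8.21556552e+01, -1.18378894e-03,
        6.76885341e+01, -1.02298649e+01]), 'qvel': array([ 0.0016238 , -0.0203914 ,  0.05868399, -0.03113861,  0.05074892,
        0.03323286]), 'tau': array([-1.21664165e-03, -4.40044641e+01, -1.76591778e+01,  6.31459057e-02,
        5.80143509e-02, -1.50438709e-04]), 'position': array([ 0.15930134, -0.6036397 ,  0.2355748 ]), 'tcp_rot': array([[ 9.66944875e-01,  2.54985437e-01, -1.89396198e-04],
       [ 2.54985249e-01, -9.66942569e-01,  2.14259130e-03],
       [ 3.63194332e-04, -2.12006091e-03, -9.99997687e-01]]), 'force': array([-0.56129937,  0.39514426,  0.51485651]), 'moment': array([ 0.01453401, -0.00162514, -0.01099121]), 'grasp_force': 0.0, 'opening': 0.9954903757843778} 0.014
top {'fx': 448.32757343404285, 'fy': 448.32757343404285, 'cx': 281.18387475970695, 'cy': 210.12320900762919, 'dist_coeffs': array([-0.00293193,  0.        ,  0.        ,  0.        ,  0.        ]), 'xyz': array([0.41314052, 0.20649027, 1.03512409]), 'rotation': array([[-0.0102628 , -0.98805843,  0.1537375 ],
       [-0.999871  ,  0.00824032, -0.01378686],
       [ 0.01235538, -0.15385916, -0.98801554]])}
side {'fx': 496.259394105295, 'fy': 496.259394105295, 'cx': 283.00841605470146, 'cy': 213.3542772370915, 'dist_coeffs': array([-0.11785679,  0.        ,  0.        ,  0.        ,  0.        ]), 'xyz': array([-0.07757975,  0.27272233,  0.89299472]), 'rotation': array([[-1.32306181e-01, -7.81118721e-01,  6.10203751e-01],
       [-9.91208895e-01,  1.04284788e-01, -8.14224141e-02],
       [-3.43970793e-05, -6.15612074e-01, -7.88049347e-01]])}
```

View pics/top0.png

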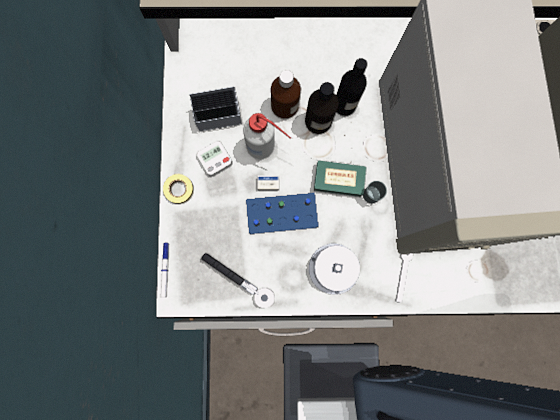

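View pics/side0.png

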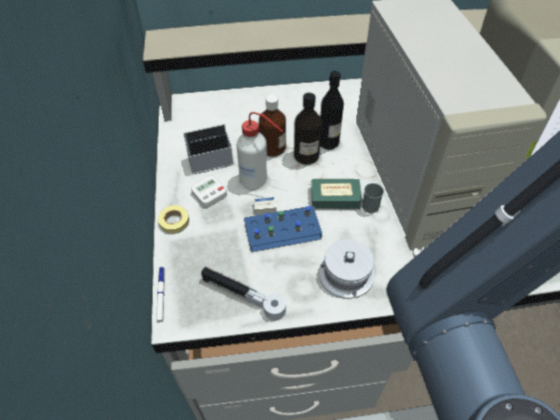

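The top view shows the wrench with its head near (264,297) and its free end near (204,257), and the lid screw near (338,268). The side view agrees with this, and the arm is to the right. I'll enlarge a crop and compute coarse positions.

```bash
cat > h.py <<'E'
import cv2,numpy as np
from rig import *
def px(cal,u,v,z):
    K=np.array([[cal['fx'],0,cal['cx']],[0,cal['fy'],cal['cy']],[0,0,1]])
    a=cv2.undistortPoints(np.array([[[u,v]]],float),K,cal['dist_coeffs'])[0,0]
    r=cal['rotation']@np.array([a[0],a[1],1]);c=cal['xyz']
    return c+r*(z-c[2])/r[2]
E
python3 - <<'E'
from h import *
p=cv2.imread('pics/top0.png')
c=p[240:315,195:370]; cv2.imwrite('pics/c.png',cv2.resize(c,(788,338),interpolation=cv2.INTER_CUBIC))
c=calibration('top')
for u,v,z in((264,297,.03),(204,257,.036),(338,268,.073)):print(px(c,u,v,z))
d=np.load('top0.npy')
print(d[297,264],d[268,338])
E
```

```text
[0.37626746 0.23229028 0.03      ]
[0.46495352 0.36459811 0.036     ]
[0.43691962 0.07316595 0.073     ]
0.9878109 0.9544542
```

View pics/c.png

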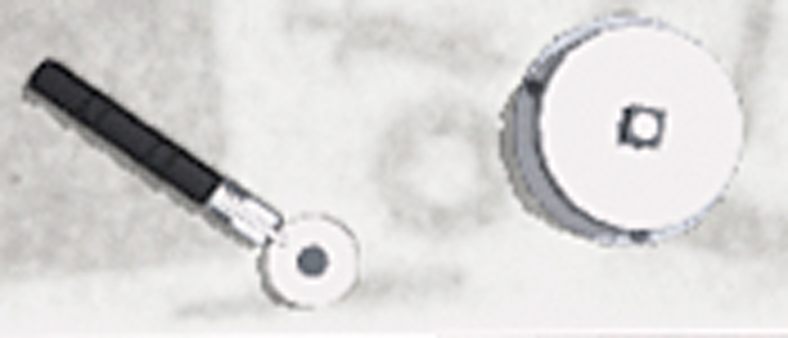

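```bash
python3 - <<'E'
from h import *
c=calibration('top');d=np.load('top0.npy')
K=np.array([[c['fx'],0,c['cx']],[0,c['fy'],c['cy']],[0,0,1]])
v,u=np.mgrid[0:420,0:560]
P=np.stack([(u-c['cx'])/c['fx']*d,(v-c['cy'])/c['fy']*d,d],-1)@c['rotation'].T+c['xyz']
m=(d>0)&(u>380)&(v<255)
for z0,z1 in((.1,.3),(.3,.39),(.39,.6)):
    q=P[m&(P[...,2]>z0)&(P[...,2]<z1)]
    if len(q):print(z0,len(q),q.min(0),q.max(0))
for n,(uc,vc,z,a,b) in dict(w=(264.06,297.9,.03,0,0),e=(204.3,257.7,.036,0,0),s1=(338.0,268.2,.073,0,0)).items(): print(n,px(c,uc,vc,z))
# handle axis: dark pixels
im=cv2.imread('pics/top0.png').max(2);mm=(im<70)&(u>195)&(u<250)&(v>245)&(v<297)
q=np.array([px(c,a,b,.036) for a,b in zip(u[mm],v[mm])]);print(len(q),q.mean(0));w,V=np.linalg.eigh(np.cov(q[:,:2].T));print(np.degrees(np.arctan2(*V[::-1,1])))
k=calibration('wrist');s=read_state();print(s['tcp_rot'].T@(k['xyz']-s['position']),s['tcp_rot'].T@k['rotation'])
E
```

```text
0.1 10483 [ 0.46576071 -0.38728115  0.10001977] [ 0.9695361  -0.00915851  0.29996883]
0.3 29294 [ 0.46627551 -0.2986915   0.30000607] [ 0.88495605 -0.04422043  0.3662215 ]
w [0.37431935 0.23216686 0.03      ]
e [0.46340308 0.36391022 0.036     ]
s1 [0.43649652 0.07317852 0.073     ]
368 [0.43914519 0.32451191 0.036     ]
55.389430474353425
[ 0.06692553 -0.0008311  -0.14778877] [[ 8.23518640e-04 -9.70160846e-01 -2.42460832e-01]
 [ 9.99999612e-01  8.75058050e-04 -1.04877713e-04]
 [ 3.13915553e-04 -2.42460651e-01  9.70161190e-01]]
```

send_rows(
  plan=[
    [0,0,0,-0.038,0],
    [0,0,0,-0.038,0],
    [0,0,0,-0.038,0],
    [0,0,0,-0.038,0],
    [0,0,0,-0.038,0],
    [0,0,0,-0.038,0],
    [0,0,0,-0.038,0],
    [0,0.027,-0.023,0,0],
    [0,0.027,-0.023,0,0],
    [0,0.027,-0.023,0,0],
    [0,0.027,-0.023,0,0],
    [0,0.027,-0.023,0,0],
    [0,0.027,-0.023,0,0],
    [0,0.027,-0.023,0,0],
    [0,0,0,0,0],
  ],
)

```text
time_s: 1.35
position: [0.3037, -0.395, 0.503]
tcp_rot: [[0.965, 0.261, 0.002], [0.261, -0.965, 0.003], [0.003, -0.002, -1.0]]
force: [-0.5, 0.2, -0.4]
opening: 0.999
grasp_force: 0.0
```

send_rows(
  plan=[
    [0,0.028,-0.022,0,0],
    [0,0.028,-0.022,0,0],
    [0,0.028,-0.022,0,0],
    [0,0.028,-0.022,0,0],
    [0,0.028,-0.022,0,0],
    [0,0.028,-0.022,0,0],
    [0,0.028,-0.022,0,0],
    [0,0.0085,-0.032,0,0],
    [0,0.0085,-0.032,0,0],
    [0,0.0085,-0.032,0,0],
    [0,0.0085,-0.032,0,0],
    [0,0.0085,-0.032,0,0],
    [0,0.0085,-0.032,0,0],
    [0,0.0085,-0.032,0,0],
    [0,0.0085,-0.032,0,0],
    [0,0.0085,-0.032,0,0],
    [0,0,0,0,0],
  ],
)

```text
time_s: 2.77
position: [0.4511, 0.101, 0.5023]
tcp_rot: [[0.965, 0.262, -0.001], [0.262, -0.965, 0.003], [0.0, -0.003, -1.0]]
force: [0.3, -0.6, -0.1]
opening: 0.999
grasp_force: 0.0
```

send_rows(
  plan=[
    [0,-0.0035,0.004,0.0335,0],
    [0,-0.0035,0.004,0.0335,0],
    [0,-0.0035,0.004,0.0335,0],
    [0,-0.0035,0.004,0.0335,0],
    [0,-0.0035,0.004,0.0335,0],
    [0,-0.0035,0.004,0.0335,0],
    [0,0,0,0,0],
    [0,0,0,0,0],
  ],
)

```text
time_s: 3.43
position: [0.4368, 0.0673, 0.3006]
tcp_rot: [[0.967, 0.254, -0.004], [0.254, -0.967, 0.0], [-0.004, -0.001, -1.0]]
force: [0.9, 0.7, 0.2]
opening: 1.001
grasp_force: 0.0
```

```bash
cat > snap.py <<'E'
import sys,pickle
from h import *
n=sys.argv[1]
k=calibration('wrist');p,d=capture('wrist');pickle.dump((k,p,d),open(n+'.pkl','wb'));cv2.imwrite(f'pics/{n}.png',p)
E
python3 snap.py w1
```

```text
(no output)
```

View pics/w1.png

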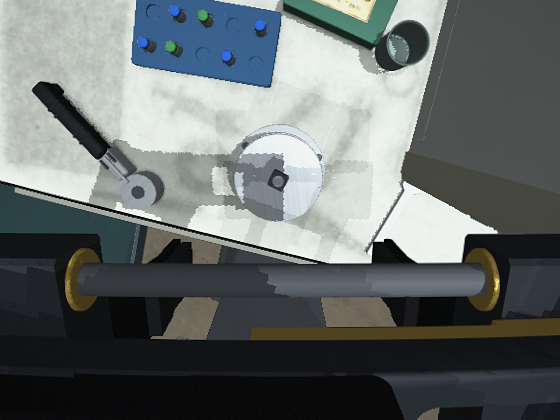

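The wrist view shows the screw near (278,180), the wrench head near (138,190) and the handle end near (40,90). I'll enlarge the screw and the wrench.

```bash
python3 - <<'E'
import cv2,numpy as np
p=cv2.imread('pics/w1.png')
a=cv2.resize(p[155:205,250:305],(440,400),interpolation=cv2.INTER_CUBIC)
b=cv2.resize(p[155:220,95:170],(346,300),interpolation=cv2.INTER_CUBIC)
b=cv2.copyMakeBorder(b,0,100,0,0,cv2.BORDER_CONSTANT)
cv2.imwrite('pics/w1c.png',np.hstack([a,b]))
E
```

```text
(no output)
```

View pics/w1c.png

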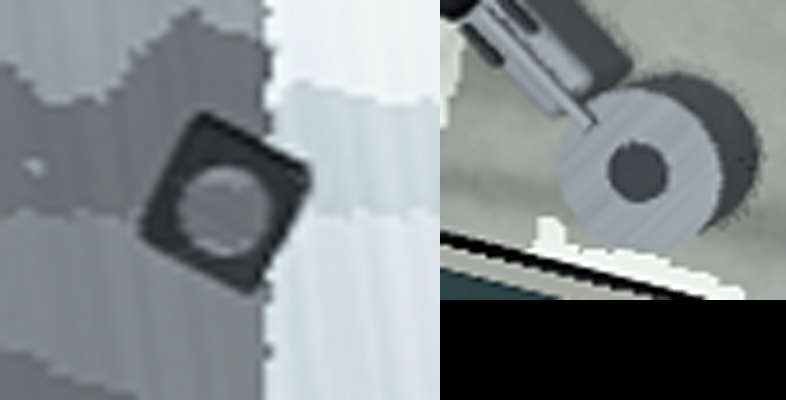

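```bash
python3 - <<'E'
from h import *
import pickle
k,p,d=pickle.load(open('w1.pkl','rb'))
f=lambda x,y:px(k,250+(x+.5)/8-.5,155+(y+.5)/8-.5,.073)[:2]
print('screw',f(225,210))
C=[f(*c) for c in((203,112),(312,180),(253,296),(138,226))]
for i in range(4):
    e=C[(i+1)%4]-C[i];print(np.linalg.norm(e),np.degrees(np.arctan2(e[1],e[0]))%90)
h=px(k,137.5,191.9,.03);print('head',h)
v,u=np.mgrid[0:420,0:560]
mm=(p.max(2)<75)&(u<103)&(u>25)&(v>75)&(v<158)&(v>u+20)  
q=np.array([px(k,a,b,.036) for a,b in zip(u[mm],v[mm])])[:,:2]
for it in range(3):
    w,V=np.linalg.eigh(np.cov(q.T));n=V[:,0];r=(q-np.median(q,0))@n;q=q[abs(r)<.012]
print(len(q),q.mean(0),V[:,1],np.degrees(np.arctan2(V[1,1],V[0,1])),np.ptp(q@V[:,1]))
E
```

```text
screw [0.43879121 0.07356839]
0.016974965707587754 72.62654994069989
0.017482484337150012 78.21732334427233
0.017966714030770586 72.93775119972237
0.01751137616146881 74.95583599255937
head [0.37577799 0.23215469 0.03      ]
1772 [0.44346874 0.32112929] [0.57809162 0.81597186] 54.68357071058908 0.10591139719570569
```

send_rows(
  plan=[
    [0,0.0094,-0.0352,0,0],
    [0,0.0094,-0.0352,0,0],
    [0,0.0094,-0.0352,0,0],
    [0,0.0094,-0.0352,0,0],
    [0,0.0094,-0.0352,0,0],
    [0,0.0094,-0.0352,0,0],
    [0,0.0094,-0.0352,0,0],
    [0,0,0,0.02,-0.1187],
    [0,0,0,0.02,-0.1187],
    [0,0,0,0.02,-0.1187],
    [0,0,0,0.02,-0.1187],
    [0,0,0,0.02,-0.1187],
    [0,0,0,0.02,-0.1187],
    [0,0,0,0.02,0],
    [0,0,0,0,0],
    [0,0,0,0,0],
  ],
)

```text
time_s: 4.82
position: [0.44, 0.3237, 0.1629]
tcp_rot: [[0.565, 0.825, 0.002], [0.825, -0.565, 0.001], [0.002, 0.001, -1.0]]
force: [0.0, 0.4, -0.8]
opening: 1.0
grasp_force: 0.0
```

```bash
python3 snap.py w2
```

```text
(no output)
```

View pics/w2.png

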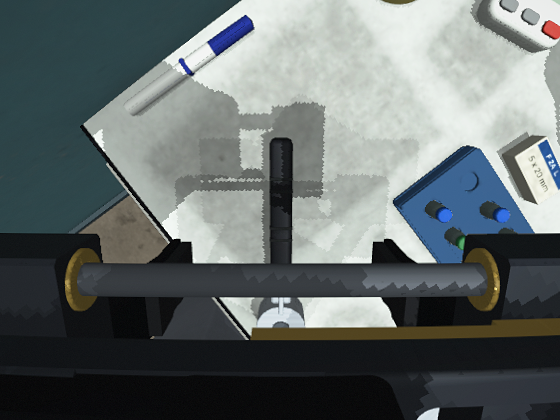

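The handle is vertical in the picture at u≈281, with its free end at v≈138, so it lines up with the jaws.

```bash
python3 - <<'E'
from h import *
import pickle
k,p,d=pickle.load(open('w2.pkl','rb'));s=read_state();R=s['tcp_rot']
for u,v,z in((281.3,139,.034),(281.3,230,.036),(281,324,.03)):
    w=px(k,u,v,z);print(w,R.T@(w-s['position']))
print(k['cx'],s['position'])
E
```

```text
[0.47016243 0.36808983 0.034     ] [ 0.05277187 -0.00075722  0.12975844]
[0.42959866 0.30885535 0.036     ] [-0.01901278 -0.00072031  0.12749853]
[0.3791864  0.23571652 0.03      ] [-0.10786315 -0.00096267  0.13317628]
281.7981204879638 [0.44045276 0.32390597 0.16356781]
```

send_rows(
  plan=[
    [0,0,-0.0008,0.034,0],
    [0,0,0,0.034,0],
    [0,0,0,0.034,0],
    [0,0,0,0.03,0],
    [0,0,0,0.0125,0],
    [0,0,0,0,0],
    [0,0,0,0,0],
    [255,0,0,0,0],
    [255,0,0,0,0],
    [255,0,0,0,0],
    [255,0,0,0,0],
    [255,0,0,0,0],
    [255,0,0,0,0],
    [255,0,0,0,0],
    [255,0,0,0,0],
    [255,0,0,0,0],
  ],
)

```text
time_s: 6.2
position: [0.4378, 0.3233, 0.017]
tcp_rot: [[0.565, 0.825, -0.0], [0.825, -0.565, -0.0], [-0.0, -0.0, -1.0]]
force: [-0.1, -0.0, -0.6]
opening: 0.402
grasp_force: 0.0
```

send_rows(
  plan=[
    [255,0,0,0,0],
    [255,0,0,0,0],
    [255,0,0,0,0],
    [255,0,0,0,0],
    [255,0,0,0,0],
    [255,0,0,0,0],
    [255,0,0,0,0],
    [255,0,0,0,0],
    [255,0,0,0,0],
  ],
)

```text
time_s: 6.95
position: [0.4379, 0.3233, 0.017]
tcp_rot: [[0.565, 0.825, 0.0], [0.825, -0.565, -0.0], [0.0, 0.0, -1.0]]
force: [-0.1, 0.3, -1.2]
opening: 0.204
grasp_force: 30.0
```

send_rows(
  plan=[
    [255,0,0,-0.01,0],
    [255,0,0,-0.02,0],
    [255,0,0,-0.025,0],
    [255,0,0,-0.025,-0.05],
    [255,0,0,-0.02,-0.07],
    [255,0,0,-0.01,-0.07],
    [255,0,0,0,-0.07],
    [255,0,0,0,-0.07],
    [255,-0.02,0.0104,0,0],
    [255,-0.03,0.0155,0,0],
    [255,-0.03,0.0155,0,0],
    [255,-0.03,0.0155,0,0],
    [255,-0.0206,0.0105,0,0],
    [255,0,0,0,0],
    [255,0,0,0,0],
    [255,0,0,0,0],
    [255,0,0,0,0],
  ],
)

```text
time_s: 8.37
position: [0.4673, 0.1804, 0.1272]
tcp_rot: [[0.267, 0.964, -0.0], [0.964, -0.267, 0.0], [0.0, -0.0, -1.0]]
force: [-0.2, 0.3, -2.4]
opening: 0.202
grasp_force: 30.0
```

```bash
python3 - <<'E'
from h import *
s=read_state();print(s['position'],s['tcp_rot'],s['force'],s['moment'])
o=[]
for n in("top","side"):
    p,d=capture(n);cv2.imwrite(f"pics/{n}1.png",p);np.save(f'{n}1.npy',d)
a=cv2.imread('pics/top1.png')[225:315,290:390];b=cv2.imread('pics/side1.png')[205:305,290:390]
cv2.imwrite('pics/c2.png',np.hstack([cv2.resize(x,(400,int(x.shape[0]*4)),interpolation=cv2.INTER_CUBIC) if 0 else cv2.resize(x,(400,400),interpolation=cv2.INTER_CUBIC) for x in(a,b)]))
E
```

```text
[0.46732954 0.18038523 0.12719771] [[ 2.66645314e-01  9.63794672e-01 -3.25173209e-04]
 [ 9.63794682e-01 -2.66645184e-01  3.95400550e-04]
 [ 2.94379074e-04 -4.18831913e-04 -9.99999869e-01]] [-0.1584955   0.30564821 -2.37220809] [ 0.11733362 -0.1484171  -0.02032836]
```

View pics/c2.png

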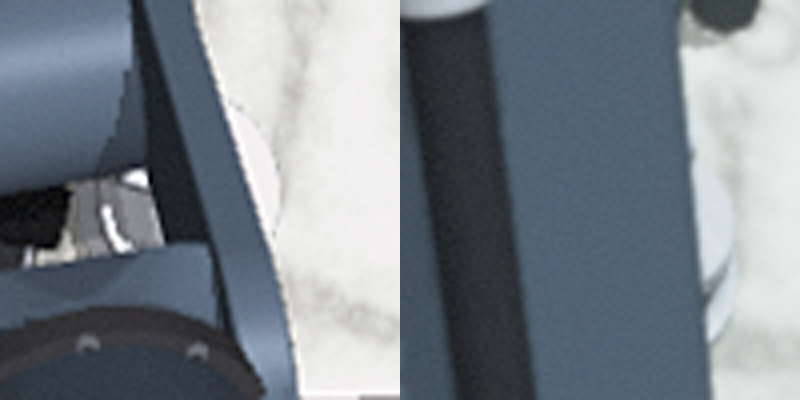

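The arm hides the head in both fixed cameras, so I'll check it with the wrist camera.

```bash
python3 snap.py w3; python3 - <<'E'
from h import *
import pickle
k,p,d=pickle.load(open('w3.pkl','rb'));s=read_state();R=s['tcp_rot']
v,u=np.mgrid[0:420,0:560]
P=np.stack([(u-k['cx'])/k['fx']*d,(v-k['cy'])/k['fy']*d,d],-1)@k['rotation'].T+k['xyz']
T=(P-s['position'])@R
for vv in list(range(90,260,12))+list(range(296,340,4)): print(vv,d[vv,281].round(4),T[vv,281].round(4),p[vv,281])
cv2.imwrite('pics/w3c.png',np.vstack([p[60:240,190:380].repeat(2,0).repeat(2,1),cv2.resize(p[290:345,235:330],(380,220))]))
E
```

```text
90 0.2614 [ 0.0885 -0.0002  0.127 ] [232 236 230]
102 0.2629 [ 0.0801 -0.0002  0.1264] [164 170 163]
114 0.2643 [ 0.0716 -0.0002  0.1257] [163 168 162]
126 0.2671 [ 0.0629 -0.0002  0.1264] [155 163 155]
138 0.2699 [ 0.0541 -0.0002  0.1271] [147 151 147]
150 0.1423 [ 0.0556  0.0001 -0.004 ] [ 9 10  9]
162 0.1278 [ 0.0527  0.0001 -0.0197] [23 21 21]
174 0.1285 [ 0.0484  0.0001 -0.0201] [20 18 14]
186 0.1301 [ 0.0439  0.0001 -0.0196] [18 15 14]
198 0.1313 [ 0.0395  0.0001 -0.0194] [17 16 13]
210 0.1323 [ 0.0349  0.0001 -0.0195] [20 17 17]
222 0.1322 [ 0.0307  0.0001 -0.0207] [20 18 18]
234 0.1351 [ 0.0255  0.0001 -0.019 ] [19 18 16]
246 0.1357 [ 0.0209  0.0001 -0.0196] [17 15 16]
258 0.1381 [ 0.0156  0.0001 -0.0184] [18 16 18]
296 0.0831 [ 0.0275  0.0002 -0.072 ] [55 51 48]
300 0.1419 [-0.0021  0.0001 -0.0188] [19 16 16]
304 0.1413 [-0.0033  0.0001 -0.0198] [17 16 16]
308 0.144 [-0.0062  0.0001 -0.0177] [18 16 16]
312 0.1431 [-0.0073  0.0001 -0.019 ] [18 16 15]
316 0.1446 [-0.0096  0.0001 -0.018 ] [36 31 30]
320 0.1443 [-0.011   0.0001 -0.0187] [16 16 14]
324 0.1472 [-0.0142  0.0001 -0.0164] [18 17 14]
328 0.0743 [ 0.0253  0.0002 -0.0817] [33 68 81]
332 0.0732 [ 0.0251  0.0002 -0.0829] [33 69 83]
336 0.0719 [ 0.0251  0.0002 -0.0843] [32 68 82]
```

View pics/w3c.png

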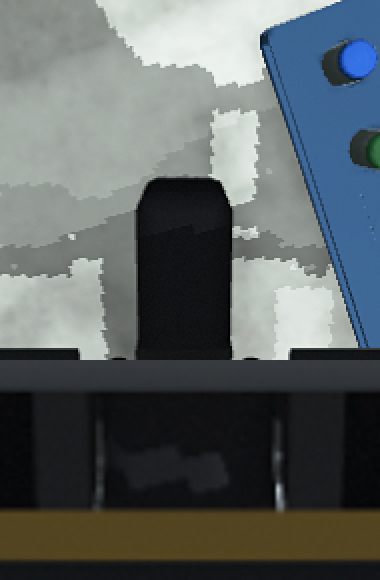

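send_rows(
  plan=[
    [255,-0.0005,0.0006,0.01,0],
    [255,-0.0005,0.0005,0.01,0],
    [255,0,0,0.008,0],
    [255,0,0,0.004,0],
    [255,0,0,0,0],
    [255,0,0,0,0],
    [255,0,0,0,0],
  ],
)

```text
time_s: 9.1
position: [0.4688, 0.1782, 0.095]
tcp_rot: [[0.268, 0.964, 0.0], [0.964, -0.268, 0.0], [0.0, 0.0, -1.0]]
force: [0.5, -0.7, -2.7]
opening: 0.202
grasp_force: 30.0
```

send_rows(
  plan=[
    [255,0,0,0.0015,0],
    [255,0,0,0.0015,0],
    [255,0,0,0,0],
  ],
)

```text
time_s: 9.35
position: [0.4687, 0.1782, 0.0921]
tcp_rot: [[0.268, 0.964, 0.0], [0.964, -0.268, 0.0], [0.0, 0.0, -1.0]]
force: [0.1, -0.1, -3.4]
opening: 0.204
grasp_force: 30.0
```

send_rows(
  plan=[
    [255,0,0,0.001,0],
    [255,0,0,0.001,0],
    [255,0,0,0,0],
  ],
)

```text
time_s: 9.6
position: [0.4687, 0.1782, 0.09]
tcp_rot: [[0.267, 0.964, 0.0], [0.964, -0.267, 0.0], [0.0, 0.0, -1.0]]
force: [-0.3, 0.5, -2.2]
opening: 0.205
grasp_force: 30.0
```

send_rows(
  plan=[
    [255,0,0,0.001,0],
    [255,0,0,0.001,0],
    [255,0,0,0,0],
  ],
)

```text
time_s: 9.85
position: [0.4688, 0.1783, 0.0882]
tcp_rot: [[0.267, 0.964, 0.0], [0.964, -0.267, 0.0], [0.0, 0.0, -1.0]]
force: [-0.8, 1.5, 0.9]
opening: 0.21
grasp_force: 30.0
```

send_rows(
  plan=[
    [255,0.0006,-0.001,0,0],
    [255,0,0,0,0],
    [255,0,0,0.001,0],
    [255,0,0,0,0],
  ],
)

```text
time_s: 10.18
position: [0.468, 0.1793, 0.0869]
tcp_rot: [[0.268, 0.963, 0.0], [0.963, -0.268, 0.0], [0.001, 0.0, -1.0]]
force: [0.5, 2.5, -2.5]
opening: 0.201
grasp_force: 30.0
```

send_rows(
  plan=[
    [255,0.001,0,0,0],
    [255,0,0,0.001,0],
    [255,0,0,0.001,0],
    [255,0,0,0,0],
  ],
)

```text
time_s: 10.52
position: [0.4677, 0.1799, 0.0847]
tcp_rot: [[0.268, 0.964, -0.001], [0.964, -0.268, -0.0], [-0.0, -0.001, -1.0]]
force: [0.3, -0.1, -2.6]
opening: 0.205
grasp_force: 30.0
```

send_rows(
  plan=[
    [255,0,0,0.001,0],
    [255,0,0,0.001,0],
    [255,0,0,0,0],
  ],
)

```text
time_s: 10.77
position: [0.4679, 0.18, 0.0828]
tcp_rot: [[0.268, 0.964, -0.001], [0.964, -0.268, -0.0], [-0.0, -0.0, -1.0]]
force: [-0.4, -0.4, -2.5]
opening: 0.203
grasp_force: 30.0
```

send_rows(
  plan=[
    [255,0,0,0.001,0],
    [255,0,0,0.001,0],
    [255,0,0,0,0],
  ],
)

```text
time_s: 11.02
position: [0.468, 0.18, 0.0809]
tcp_rot: [[0.268, 0.964, -0.0], [0.964, -0.268, -0.0], [-0.0, -0.0, -1.0]]
force: [-0.4, 0.1, -2.9]
opening: 0.206
grasp_force: 30.0
```

send_rows(
  plan=[
    [255,0,0,0.001,0],
    [255,0,0,0.001,0],
    [255,0,0,0,0],
  ],
)

```text
time_s: 11.27
position: [0.4683, 0.1801, 0.0791]
tcp_rot: [[0.268, 0.964, 0.0], [0.964, -0.268, 0.0], [0.0, 0.0, -1.0]]
force: [0.4, 0.4, -0.3]
opening: 0.2
grasp_force: 30.0
```

send_rows(
  plan=[
    [255,0,0,0.001,0],
    [255,0,0,0,0],
    [255,0,0,0,0],
  ],
)

```text
time_s: 11.52
position: [0.4683, 0.1802, 0.0782]
tcp_rot: [[0.268, 0.964, 0.001], [0.964, -0.268, 0.0], [0.0, 0.001, -1.0]]
force: [-0.1, 1.5, 0.3]
opening: 0.206
grasp_force: 30.0
```

send_rows(
  plan=[
    [255,0,0,0.001,0],
    [255,0,0,0,0],
    [255,0,0,0,0],
    [255,0,0,0,0],
  ],
)

```text
time_s: 11.85
position: [0.4684, 0.1802, 0.0772]
tcp_rot: [[0.268, 0.964, 0.001], [0.964, -0.268, 0.0], [0.0, 0.001, -1.0]]
force: [0.8, 3.7, 1.0]
opening: 0.203
grasp_force: 30.0
```

```bash
python3 - <<'E'
from h import *
s=read_state();print(s['position'],s['tcp_rot'],s['force'],s['moment'])
E
```

```text
[0.46838812 0.18022403 0.07723979] [[ 2.67525425e-01  9.63550545e-01  7.03501441e-04]
 [ 9.63550697e-01 -2.67525665e-01  2.71445033e-04]
 [ 4.49755700e-04  6.05240855e-04 -9.99999716e-01]] [0.83961496 3.66455328 1.02844083] [ 0.22751578 -0.0936327  -0.06309696]
```

send_rows(
  plan=[
    [255,-0.0001,0.0033,0,0.03],
    [255,-0.0001,0.0044,0,0.04],
    [255,-0.0001,0.0044,0,0.04],
    [255,-0.0001,0.0044,0,0.04],
    [255,-0.0001,0.0033,0,0.03],
    [255,0,0,0,0],
  ],
)

```text
time_s: 12.35
position: [0.4872, 0.1733, 0.0772]
tcp_rot: [[0.437, 0.899, 0.001], [0.899, -0.437, 0.001], [0.001, 0.0, -1.0]]
force: [0.4, 6.2, 1.9]
opening: 0.202
grasp_force: 30.0
```

```bash
cat > t.py <<'E'
from h import *
c=np.array([.4387,.0737])
s=read_state();R=s['tcp_rot'];p=s['position'];F=s['force'];M=s['moment'];r=p[:2]-c
print('rad',np.linalg.norm(r).round(4),'pos deg',np.degrees(np.arctan2(r[1],r[0])).round(2),'tool deg',np.degrees(np.arctan2(R[1,0],R[0,0])).round(2),'z',p[2].round(4))
print('F tool',(R.T@F).round(2),'M',M.round(3),'torque',(M[2]+r[0]*F[1]-r[1]*F[0]).round(3), 'push*.11',(-(R.T@F)[1]*.11).round(3),s['grasp_force'])
E
python3 t.py
```

```text
rad 0.1108 pos deg 64.04 tool deg 64.08 z 0.0772
F tool [ 5.74 -2.31 -1.9 ] M [ 0.686  0.014 -0.069] torque 0.187 push*.11 0.254 30.002583945170045
```

send_rows(
  plan=[
    [255,0.0005,0.0022,0,0.02],
    [255,0,0.0022,0,0.02],
    [255,0,0.0022,0,0.02],
    [255,0,0,0,0],
  ],
)

```text
time_s: 12.68
position: [0.493, 0.1704, 0.0771]
tcp_rot: [[0.49, 0.872, 0.0], [0.872, -0.49, 0.0], [0.0, 0.0, -1.0]]
force: [0.4, 5.3, 1.0]
opening: 0.202
grasp_force: 30.0
```

```bash
python3 t.py
```

```text
rad 0.1109 pos deg 60.69 tool deg 60.66 z 0.0771
F tool [ 4.8  -2.19 -1.04] M [0.506 0.025 0.03 ] torque 0.273 push*.11 0.241 29.999273121356964
```

send_rows(
  plan=[
    [255,0.0004,0.0022,0,0.02],
    [255,0,0.0022,0,0.02],
    [255,0,0.0022,0,0.02],
    [255,0,0,0,0],
  ],
)

```text
time_s: 13.02
position: [0.4987, 0.167, 0.077]
tcp_rot: [[0.542, 0.841, -0.0], [0.841, -0.542, -0.0], [-0.0, -0.0, -1.0]]
force: [-0.7, 2.7, 0.9]
opening: 0.204
grasp_force: 30.0
```

```bash
python3 t.py
```

```text
rad 0.1109 pos deg 57.26 tool deg 57.21 z 0.077
F tool [ 1.92 -2.04 -0.92] M [0.238 0.152 0.002] torque 0.228 push*.11 0.224 29.99999664723873
```

send_rows(
  plan=[
    [255,0,0.0022,0,0.02],
    [255,0,0.0022,0,0.02],
    [255,0,0.0022,0,0.02],
    [255,0,0,0,0],
  ],
)

```text
time_s: 13.35
position: [0.5042, 0.1633, 0.077]
tcp_rot: [[0.591, 0.807, -0.0], [0.807, -0.591, -0.0], [-0.0, -0.0, -1.0]]
force: [-0.2, 2.5, 1.7]
opening: 0.204
grasp_force: 30.0
```

```bash
python3 t.py
```

```text
rad 0.111 pos deg 53.83 tool deg 53.76 z 0.077
F tool [ 1.87 -1.66 -1.7 ] M [0.121 0.14  0.083] torque 0.267 push*.11 0.183 30.00272330828011
```

send_rows(
  plan=[
    [255,0,0.0022,0,0.02],
    [255,0,0.0022,0,0.02],
    [255,0,0.0022,0,0.02],
    [255,0,0,0,0],
  ],
)

```text
time_s: 13.68
position: [0.5094, 0.1593, 0.077]
tcp_rot: [[0.638, 0.77, -0.0], [0.77, -0.638, -0.0], [-0.0, -0.0, -1.0]]
force: [0.4, 1.2, 0.3]
opening: 0.203
grasp_force: 30.0
```

```bash
python3 t.py
```

```text
rad 0.111 pos deg 50.42 tool deg 50.33 z 0.077
F tool [ 1.17 -0.42 -0.31] M [-0.059  0.209  0.126] torque 0.172 push*.11 0.046 30.008754283189774
```

send_rows(
  plan=[
    [255,0,0.0022,0,0.02],
    [255,0,0.0022,0,0.02],
    [255,0,0.0022,0,0.02],
    [255,0,0,0,0],
  ],
)

```text
time_s: 14.02
position: [0.5144, 0.155, 0.077]
tcp_rot: [[0.683, 0.73, -0.0], [0.73, -0.683, -0.0], [-0.0, -0.0, -1.0]]
force: [-0.9, -0.2, 1.1]
opening: 0.202
grasp_force: 30.0
```

```bash
python3 t.py
```

```text
rad 0.1111 pos deg 47.03 tool deg 46.89 z 0.077
F tool [-0.75 -0.5  -1.09] M [-0.207  0.232  0.163] torque 0.219 push*.11 0.055 30.018717125058174
```

send_rows(
  plan=[
    [255,0,0.0023,0,0.02],
    [255,0,0.0023,0,0.02],
    [255,0,0.0023,0,0.02],
    [255,0,0,0,0],
  ],
)

```text
time_s: 14.35
position: [0.5192, 0.1502, 0.0769]
tcp_rot: [[0.726, 0.688, -0.001], [0.688, -0.726, -0.0], [-0.001, -0.0, -1.0]]
force: [-0.7, 0.7, 0.6]
opening: 0.201
grasp_force: 30.0
```

```bash
python3 t.py
```

```text
rad 0.1111 pos deg 43.53 tool deg 43.44 z 0.0769
F tool [-0.01 -1.04 -0.63] M [-0.201  0.375  0.151] torque 0.266 push*.11 0.114 30.015327846631408
```

send_rows(
  plan=[
    [255,0,0.0023,0,0.02],
    [255,0,0.0023,0,0.02],
    [255,0,0.0023,0,0.02],
    [255,0,0,0,0],
  ],
)

```text
time_s: 14.68
position: [0.5235, 0.1455, 0.0769]
tcp_rot: [[0.766, 0.643, -0.001], [0.643, -0.766, 0.0], [-0.001, -0.001, -1.0]]
force: [-1.3, 2.5, 1.4]
opening: 0.205
grasp_force: 30.1
```

```bash
python3 t.py
```

```text
rad 0.1111 pos deg 40.27 tool deg 40.02 z 0.0769
F tool [ 0.63 -2.74 -1.4 ] M [0.154 0.61  0.227] torque 0.531 push*.11 0.302 30.060879103839397
```

send_rows(
  plan=[
    [255,0,0.0023,0,0.02],
    [255,0,0,0,0],
  ],
)

```text
time_s: 14.85
position: [0.5248, 0.144, 0.0769]
tcp_rot: [[0.778, 0.628, -0.001], [0.628, -0.778, 0.0], [-0.001, -0.001, -1.0]]
force: [-2.2, 3.8, 1.7]
opening: 0.203
grasp_force: 30.1
```

```bash
python3 t.py
```

```text
rad 0.1111 pos deg 39.22 tool deg 38.9 z 0.0769
F tool [ 0.65 -4.36 -1.66] M [0.362 0.683 0.301] torque 0.784 push*.11 0.479 30.090478928759694
```

send_rows(
  plan=[
    [255,0,0.0023,0,0.02],
    [255,0,0,0,0],
  ],
)

```text
time_s: 15.02
position: [0.5262, 0.1421, 0.0769]
tcp_rot: [[0.79, 0.612, -0.001], [0.612, -0.79, 0.0], [-0.001, -0.001, -1.0]]
force: [-3.8, 2.9, 1.0]
opening: 0.201
grasp_force: 30.1
```

```bash
python3 t.py
```

```text
rad 0.1111 pos deg 38.01 tool deg 37.77 z 0.0769
F tool [-1.21 -4.65 -1.  ] M [0.429 0.749 0.291] torque 0.808 push*.11 0.512 30.070674950256944
```

send_rows(
  plan=[
    [255,0,0.0022,0,0.02],
    [255,0,0,0,0],
  ],
)

```text
time_s: 15.18
position: [0.5277, 0.1403, 0.0769]
tcp_rot: [[0.802, 0.597, -0.001], [0.597, -0.802, 0.0], [-0.001, -0.001, -1.0]]
force: [-3.8, 3.7, 2.3]
opening: 0.201
grasp_force: 30.1
```

```bash
python3 t.py
```

```text
rad 0.1111 pos deg 36.83 tool deg 36.64 z 0.0769
F tool [-0.88 -5.21 -2.33] M [0.432 0.75  0.277] torque 0.856 push*.11 0.573 30.056207980960608
```

send_rows(
  plan=[
    [255,0,0.0022,0,0.02],
    [255,0,0.0022,0,0.02],
    [255,0,0,0,0],
  ],
)

```text
time_s: 15.43
position: [0.5305, 0.1364, 0.0769]
tcp_rot: [[0.826, 0.564, -0.001], [0.564, -0.826, -0.0], [-0.001, -0.001, -1.0]]
force: [-3.1, 2.3, 1.5]
opening: 0.198
grasp_force: 30.0
```

```bash
python3 t.py
```

```text
rad 0.1112 pos deg 34.36 tool deg 34.31 z 0.0769
F tool [-1.29 -3.69 -1.54] M [0.327 0.827 0.224] torque 0.634 push*.11 0.406 30.031586587429047
```

send_rows(
  plan=[
    [255,0,0.0022,0,0.02],
    [255,0,0.0022,0,0.02],
    [255,0,0,0,0],
  ],
)

```text
time_s: 15.68
position: [0.5331, 0.1326, 0.0769]
tcp_rot: [[0.848, 0.53, -0.001], [0.53, -0.848, -0.0], [-0.001, -0.0, -1.0]]
force: [-3.3, 1.3, 1.3]
opening: 0.205
grasp_force: 30.0
```

```bash
python3 t.py
```

```text
rad 0.1112 pos deg 31.96 tool deg 31.99 z 0.0769
F tool [-2.07 -2.87 -1.29] M [0.273 0.877 0.164] torque 0.483 push*.11 0.316 30.02040079794824
```

send_rows(
  plan=[
    [255,0,0,0,0],
    [255,0,0,0,0],
  ],
)

```text
time_s: 15.85
position: [0.5329, 0.1328, 0.0769]
tcp_rot: [[0.847, 0.531, -0.001], [0.531, -0.847, -0.0], [-0.001, -0.0, -1.0]]
force: [-3.7, 1.4, -0.8]
opening: 0.204
grasp_force: 30.0
```

```bash
python3 t.py
```

```text
rad 0.1112 pos deg 32.09 tool deg 32.08 z 0.0769
F tool [-2.36 -3.12  0.83] M [0.175 0.807 0.181] torque 0.528 push*.11 0.343 30.026697115972638
```

send_rows(
  plan=[
    [255,0,0.0016,0,0.015],
    [255,0,0.0016,0,0.015],
    [255,0,0,0,0],
    [255,0,0,0,0],
  ],
)

```text
time_s: 16.18
position: [0.5346, 0.13, 0.0769]
tcp_rot: [[0.863, 0.505, -0.001], [0.505, -0.863, -0.0], [-0.001, -0.0, -1.0]]
force: [-4.3, 0.5, 0.3]
opening: 0.203
grasp_force: 30.0
```

```bash
python3 t.py
```

```text
rad 0.1112 pos deg 30.4 tool deg 30.36 z 0.0769
F tool [-3.42 -2.6  -0.31] M [-0.002  0.919  0.234] torque 0.524 push*.11 0.286 30.036999424919486
```

send_rows(
  plan=[
    [255,0,0.0022,0,0.02],
    [255,0,0,0,0],
    [255,0,0,0,0],
  ],
)

```text
time_s: 16.43
position: [0.5358, 0.1281, 0.077]
tcp_rot: [[0.873, 0.488, -0.001], [0.488, -0.873, -0.0], [-0.001, -0.0, -1.0]]
force: [-4.7, -0.1, -0.6]
opening: 0.198
grasp_force: 30.0
```

```bash
python3 t.py
```

```text
rad 0.1113 pos deg 29.26 tool deg 29.21 z 0.077
F tool [-4.16 -2.25  0.56] M [-0.12   0.912  0.27 ] torque 0.521 push*.11 0.247 30.04016960039735
```

send_rows(
  plan=[
    [255,0,-0.0022,0,-0.02],
    [255,0,-0.0033,0,-0.03],
    [255,0,-0.0033,0,-0.03],
    [255,0,-0.0033,0,-0.03],
    [255,0,-0.0033,0,-0.03],
    [255,0,-0.0022,0,-0.02],
    [255,0,0,0,0],
  ],
)

```text
time_s: 17.02
position: [0.5251, 0.1437, 0.0769]
tcp_rot: [[0.781, 0.624, -0.002], [0.624, -0.781, -0.0], [-0.002, -0.001, -1.0]]
force: [-6.1, -1.2, 0.7]
opening: 0.203
grasp_force: 30.1
```

```bash
python3 t.py
```

```text
rad 0.1112 pos deg 39.02 tool deg 38.63 z 0.0769
F tool [-5.53 -2.86 -0.65] M [-0.213  1.129  0.353] torque 0.675 push*.11 0.314 30.104739479720592
```

send_rows(
  plan=[
    [255,0,-0.0022,0,-0.02],
    [255,0,-0.0022,0,-0.02],
    [255,0,-0.0011,0,-0.01],
    [255,0,0,0,0],
  ],
)

```text
time_s: 17.35
position: [0.5221, 0.1473, 0.077]
tcp_rot: [[0.75, 0.662, -0.001], [0.662, -0.75, -0.001], [-0.002, -0.0, -1.0]]
force: [-4.7, -2.2, -0.8]
opening: 0.202
grasp_force: 30.0
```

```bash
python3 t.py
```

```text
rad 0.1112 pos deg 41.44 tool deg 41.42 z 0.077
F tool [-4.97 -1.42  0.82] M [-0.662  0.983  0.068] torque 0.226 push*.11 0.156 30.00362092629075
```

send_rows(
  plan=[
    [255,-0.0006,-0.0014,0,-0.012],
    [255,-0.0004,0,0,0],
    [255,0,0,0,0],
  ],
)

```text
time_s: 17.6
position: [0.5215, 0.1478, 0.0772]
tcp_rot: [[0.744, 0.669, 0.001], [0.669, -0.744, -0.0], [0.001, 0.001, -1.0]]
force: [-3.0, -1.2, -1.1]
opening: 0.201
grasp_force: 30.0
```

send_rows(
  plan=[
    [120,0,0,0,0],
    [120,0,0,0,0],
    [120,0,0,0,0],
    [120,0,0,0,0],
    [0,0,0,0,0],
    [0,0,0,0,0],
    [0,0,0,0,0],
    [0,0,0,0,0],
    [0,0,0,0,0],
    [0,0,0,0,0],
    [0,0,0,0,0],
    [0,0,0,0,0],
  ],
)

```text
time_s: 18.6
position: [0.5212, 0.1478, 0.077]
tcp_rot: [[0.744, 0.668, -0.0], [0.668, -0.744, 0.0], [0.0, -0.0, -1.0]]
force: [1.1, 0.5, 0.4]
opening: 0.974
grasp_force: 0.0
```

send_rows(
  plan=[
    [0,0,0,-0.01,0],
    [0,0,0,-0.02,0],
    [0,0,0,-0.03,0],
    [0,0,0,-0.04,0],
    [0,0,0,-0.04,0],
    [0,0,0,-0.04,0],
    [0,0,0,-0.04,0],
    [0,-0.03,0,-0.02,0],
    [0,-0.03,0,0,0],
    [0,-0.03,0,0,0],
    [0,0,0,0,0],
    [0,0,0,0,0],
  ],
)

```text
time_s: 19.6
position: [0.4532, 0.0871, 0.318]
tcp_rot: [[0.745, 0.667, 0.001], [0.667, -0.745, 0.0], [0.001, 0.001, -1.0]]
force: [-0.5, -0.6, 0.0]
opening: 0.999
grasp_force: 0.0
```

```bash
python3 snap.py w4; python3 - <<'E'
from h import *
import pickle
k,p,d=pickle.load(open('w4.pkl','rb'));s=read_state();print(s['position'])
v,u=np.mgrid[0:420,0:560]
P=np.stack([(u-k['cx'])/k['fx']*d,(v-k['cy'])/k['fy']*d,d],-1)@k['rotation'].T+k['xyz']
a=np.arctan2(P[...,1]-.0737,P[...,0]-.4387);r=np.hypot(P[...,0]-.4387,P[...,1]-.0737)
m=(P[...,2]>.078)&(P[...,2]<.12)&(v<235)&(r<.2)&(d>0)
q=P[m]; dk=(p.max(2)<60)&m
print(len(q));h=m&(r<.03);print('head',P[h].mean(0),h.sum(),np.median(P[h][:,2]))
g=P[dk&(r>.06)];A=np.c_[np.hypot(g[:,0]-.4387,g[:,1]-.0737),np.ones(len(g))]
print('handle',len(g),g.mean(0),np.linalg.lstsq(A,g[:,2],rcond=None)[0],np.degrees(np.median(a[dk&(r>.06)])))
E
```

```text
[0.45440043 0.08752801 0.31791547]
5071
head [0.44098556 0.07599609 0.08982654] 1360 0.08983597293076678
handle 1564 [0.52161104 0.14903714 0.09527175] [0.00367626 0.09485944] 42.689741302143936
```

View pics/w4.png

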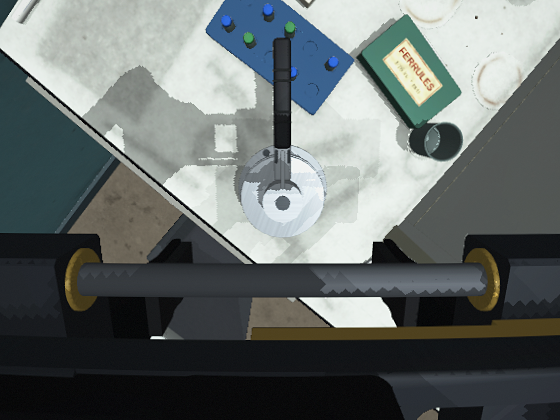

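The wrench sits flat: its head top is at 0.090 m and its handle is level. The handle went about 0.2 rad past the joint, and the gripper is clear of everything.

```bash
python3 -c "
from rig import *
print(hand_in())"
```

```text
the job is handed in; nothing more can be done
None
```

The wrench was seated on the screw, turned clockwise until the joint gave (about 0.2 rad past the head, estimated from wrist torque and handle angle because the pointer could not be seen), then released flat on the lid; the job is handed in, with no verdict returned.

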